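# Pack the hand-wash caddy

## Task

Pack the white caddy for hand washing: lay the bar of soap flat on the white ribbed soap dish and the pale wooden laundry brush, bristles down, in the wooden tray, stand the blue-capped stain-remover bottle upright in the deep blue bin, and stand the orange measuring beaker upright inside the ring of the green stand. Set each one down rather than dropping it. The dark shoe brush and the red-capped bleach bottle do not belong in the caddy: leave them where they are.

Things in the scene. Friction and masses are not known exactly. Their poses are not given: they have to be found in the camera images.
- soap: Bar of yellow soap, rounded block 74 x 46 x 30 mm (x, y, z), lying flat on the worktop, about 0.11 kg. Origin: centre of its underside; x along its length, z up.
- laundry_brush: Laundry brush of pale wood with white bristles, 78 x 40 x 46 mm, bristles down: the wooden block (78 x 40 mm, rounded) is its upper part from 22 to 46 mm, the bristles (70 x 34 mm, stiff) are below. About 0.09 kg. Origin: centre of its underside (bristle tips); x along its length, z up.
- stain_remover: White round plastic bottle with a blue cap and blue band, standing upright: body 52 mm across up to 104 mm, then a shoulder, cap 32 mm across from 118 to 142 mm (top). About 0.28 kg. Origin: centre of its underside; z up. Its yaw is random and means nothing.
- beaker: Orange plastic measuring beaker, open at the top, standing upright: 70 mm tall, 44 mm across at the foot and 54 mm at the rim outside, wall 3 mm. About 0.04 kg. Origin: centre of its underside; z up. Its yaw means nothing.
- soap_dish: Target of the soap: white ceramic dish with ribs across its floor, one of four lift-out inserts in a white caddy. Walls 4 mm thick, rim 18 mm above its underside; inside 77 x 102 mm; the soap, lengthwise along the dish's y, rests on the ribs, 8 mm above the underside. Outside 85 x 110 mm (x, y). Origin: centre of its underside, 5 mm above the worktop, z up. Fixed.
- brush_tray: Target of the brush: wooden tray, an insert in the caddy. Walls 4 mm thick, rim 24 mm and inner floor 4 mm above its underside; inside 77 x 102 mm, so the brush lies lengthwise along the tray's y. Outside 85 x 110 mm (x, y). Origin: centre of its underside, 5 mm above the worktop, z up. Fixed.
- bottle_bin: Target of the stain-remover bottle: deep blue plastic bin, an insert in the caddy. Walls 4 mm thick, rim 55 mm and inner floor 4 mm above its underside; inside 77 x 102 mm. The four inserts stand 2 x 2 in any order, centres 88 mm apart along x, 113 mm along y. Outside 85 x 110 mm (x, y). Origin: centre of its underside, 5 mm above the worktop, z up. Fixed.
- beaker_stand: Target of the beaker: green plate 6 mm thick, an insert in the caddy, with a round ring centred on it, 72 mm inside and 82 mm outside diameter, rim 20 mm above the underside; the beaker stands on the plate. The caddy's rim is 40 mm above the worktop; a bow grip at each end (y) rises to 71 mm. Outside 85 x 110 mm (x, y). Origin: centre of its underside, 5 mm above the worktop, z up. Fixed.
- shoe_brush: Look-alike, to be left alone: shoe brush of dark wood with black bristles, else the same as the laundry brush (78 x 40 x 46 mm). Origin: centre of its underside. Small clutter (black polish tin, clothes peg, cotton reel, white lint roller, all lower than 45 mm) lies among the things too, at least 105 mm apart, centre to centre.
- bleach: Look-alike, to be left alone: bleach bottle with a red cap and red band, the same white bottle as the stain remover (52 mm across, 142 mm tall), standing upright. Origin: centre of its underside.
Mind the look-alikes: they are no part of the job. Leave any purple look-alike of the laundry_brush alone.

How it is judged:
By the outcome, as a careful person would: the job done as asked, in the order asked, and still so for the second after the job is handed in, with the robot touching nothing.
It also fails if it takes over 112 s, if anything falls off the work surface, if the arm or the gripper's body presses on something with over 40 N, if the wrist force passes 120 N, or if a joint passes its speed limit or range.

## Robot

A 6-joint arm with a two-finger parallel gripper is mounted at the origin on the work surface. World frame = base frame: x ahead of the robot, y to its left, z up, the work surface at z = 0. Lengths are in m, angles in rad, forces in N, time in s.
With the tool pointing down it reaches from about 0.275 to 0.725 m from the base axis. Payload 5.6 kg.
Tool frame: the origin (TCP) lies at the very end of the fingers, on their centre line; the grasp point (between the pads) lies grasp_offset behind it (grasp_offset is the distance from the TCP to the grasp point, in m); z points along the fingers, y is the line along which they close (so a half turn about z gives the same grasp; the last joint's range is limited). The gripper opens to 85 mm and grips with 20 to 120 N. Pads are 22 mm wide; open, the fingers measure 114 mm over their backs; the gripper's body (76 mm by 85 mm) begins 54 mm behind the grasp point. The pads swing forward as they close: fully open they stand 13 mm farther back than shut.
Start: joints at [-0.961, 0.255, 0.108, 0, -1.424, -0.285], TCP at [0.176, -0.521, 0.231] pointing down, gripper open.
Joint ranges: [-2.95, 2.95], [-1.21, 1.97], [-1.09, 1.5], [-2.87, 1.71], [-2.94, -0.07], [-3.05, 3.05]. Speed limits (rad/s): [2.57, 2.57, 3.14, 3.14, 3.14, 3.14].

## Interface

Orientations are given as a unit quaternion [x, y, z, w].
In Python, from plant import * gives the robot as it stands.
- The arm moves only by the shell command python3 -m creep 'ROWS' [OPENING]. ROWS is JSON, a list of rows, each a list of 2 entries, a list of its own where there are three numbers: the shift along the tool's x, y, z each as a share of 20 mm, from -1 to 1, then the turn, a rotation vector about the tool's x, y, z each as a share of 0.08 rad, from -1 to 1. A call has exactly 10 rows; each row shifts and turns the commanded pose from where the row before left it, along the tool's axes as they then stand; what a row does not reach is not made up. A row lasts 1/10 s, in which the tool goes at most 50 mm and 8.59 degrees, less where a joint would pass 70% of its speed; a pose out of reach is approached as far as the arm can. A call with a number of a shift or a turn outside -1 to 1 is refused whole. A call with a gripper value outside its range is refused whole. OPENING is the opening, from -1 (shut) to 1 (fully open), set as the call begins (- or left out, the last holds). The fingers move at their own pace and stop on an object; the grip force is fixed at half the most. Time passes only in rows, so rows that do not move let the fingers close, or fill a call up. It gives the time, the measured TCP pose, the force, the opening and the grip force at its end, in the units of the state.
- observe(): the state, without advancing time (a new reading comes with each control period).
- read_camera(name): name is "scene" or "top"; returns a dict with "pixels" (384x512x3 uint8, red, green, blue), "z_map" (384x512 float32, m along the optical axis (not along the pixel's ray), 0 where there is no reading), "fx", "fy", "cx", "cy" (pixels), "R" (3x3) and "t" (3): a world point X has camera coordinates R X + t. Camera axes: x right, y down, z forward; pixel columns grow to the right and rows downward; lengths in m; the calibration is good to about 2 mm. A picture is of the moment at which its call begins.
- finish_job(): hands the job in; it is judged then, once.
Trained networks look in a picture, given as the dict that the camera call returned (one of the last four; its "shot" number tells which), for a name from the list of things; names that differ only in an ending like _2 or _b are one class to them, and where a whole thing is asked for, a point or a joint stands for the part that bears it (a point fixed in the world has none). Each returns a list of dicts, best first, with "p" (0 to 1); they miss things now and then, are a little off and sometimes report something else, mostly with a low value. They report only what shows in the picture. A call takes as long as a camera call. They do not tell look-alikes from the thing itself.
- look_for(query, picture): "position" ([x, y, z] in m, in world coordinates, good to about 4 mm: the middle of the surface that is visible of it).
- outline_of(query, picture): "region" (384x512 bool, what is visible of it).
The state is a dict: "t": time; "joint_pos": joint angles; "qvel": joint speeds; "tau": joint torques, N m; "ee_pos": TCP position; "tcp_rot": TCP orientation; "contact_force": force on the tool from outside, world axes, zero at the start; "torque": the same for the moment, N m; "gripper_width": finger opening in m; "finger_force": force on a finger pad.
Only numpy, scipy, OpenCV 4.12 (cv2) and the standard library are available. Lean on these libraries where they do the work, as an engineer would, in place of code of your own. Each camera call takes 0.05 s, during which the arm holds its last target. There are 200 camera calls.

## Working session

There is one attempt and no reset: what is moved stays moved. The work goes in short steps, Python scripts to look and compute and a shell command to move; the robot and the scene stay as the last step left them, time stands still between calls to the robot, and variables do not carry over. Pictures are saved under pics/ and viewed, at most 14 in all, crops included, and the job is handed in when it is done.

```bash
ls; mkdir -p pics; python3 - <<'E'
from plant import *
import cv2,numpy as np
s=observe();print(s)
for n in("scene","top"):
    c=read_camera(n);cv2.imwrite(f"pics/{n}0.png",c["pixels"][...,::-1])
    print(n,c["fx"],c["cx"],c["cy"],c["R"],c["t"])
    for q in "soap laundry_brush stain_remover beaker soap_dish brush_tray bottle_bin beaker_stand shoe_brush bleach".split():
        print(q,[(np.round(d["position"],3).tolist(),round(d["p"],2)) for d in look_for(q,c)][:4])
E
```

```text
pics
{'t': 0.0, 'joint_pos': array([-9.61391969e-01,  2.55773424e-01,  1.06994721e-01, -4.89294383e-04,
       -1.42390462e+00, -2.84604054e-01]), 'qvel': array([ 0.00211055,  0.00204265,  0.00030181, -0.00138745, -0.00043988,
       -0.00067547]), 'tau': array([-1.14376955e-04, -3.86631525e+01,  2.37939781e+01,  5.36516413e+00,
       -6.17535319e-03,  5.18045272e-05]), 'ee_pos': array([ 0.17541686, -0.52074683,  0.23037576]), 'tcp_rot': array([-1.61651602e-01,  9.86847410e-01,  9.55394721e-04, -1.89638788e-04]), 'contact_force': array([-0.5346163 , -0.1863532 ,  0.80732378]), 'torque': array([ 0.01271717,  0.03505156, -0.0139424 ]), 'finger_force': 0.0, 'gripper_width': 0.08567897187650561}
scene 439.44929315231025 251.7029363864611 190.5933291547148 [[-0.75278322  0.65808502 -0.01554099]
 [ 0.39909337  0.43749326 -0.8058065 ]
 [-0.52349011 -0.61279992 -0.59197496]] [ 0.35353386 -0.16232441  1.71366924]
soap [([0.348, 0.307, 0.029], 0.74)]
laundry_brush [([0.337, -0.283, 0.033], 0.79), ([0.31, -0.398, 0.044], 0.51)]
stain_remover [([0.617, 0.291, 0.084], 0.59)]
beaker [([0.566, -0.
[... 435 characters left out ...]
95937 190.61881517930314 [[-0.02346566 -0.99972064  0.00282969]
 [-0.99725711  0.0232089  -0.07028225]
 [ 0.07019694 -0.00447115 -0.99752313]] [-0.00594341  0.49877176  0.88128049]
soap [([0.335, 0.29, 0.032], 0.98)]
laundry_brush [([0.335, -0.287, 0.046], 0.92), ([0.3, -0.408, 0.044], 0.67)]
stain_remover [([0.333, -0.289, 0.048], 0.59), ([0.592, 0.267, 0.105], 0.56)]
beaker [([0.563, -0.403, 0.044], 0.86)]
soap_dish [([0.612, 0.096, 0.006], 0.69), ([0.518, 0.082, 0.009], 0.6)]
brush_tray [([0.537, -0.034, 0.011], 0.78)]
bottle_bin [([0.614, 0.095, 0.008], 0.83)]
beaker_stand [([0.624, -0.025, 0.011], 0.92)]
shoe_brush [([0.611, -0.266, 0.042], 0.59)]
bleach [([0.459, -0.271, 0.107], 0.65)]
```

View pics/scene0.png

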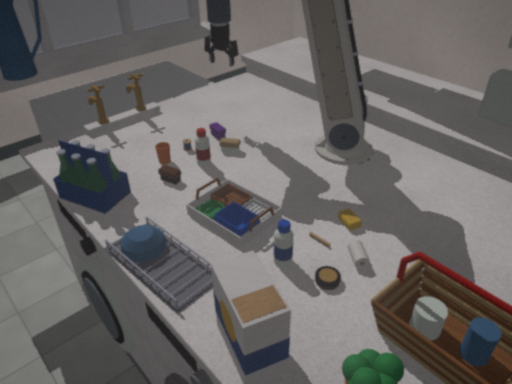

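View pics/top0.png

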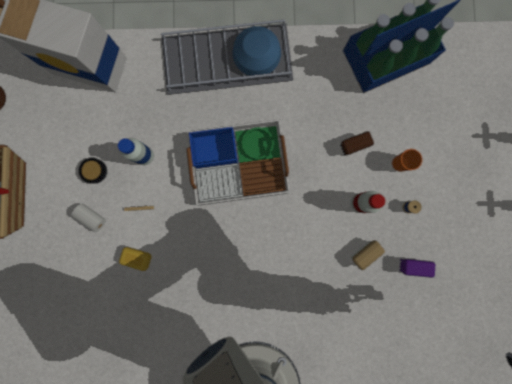

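The top view shows soap (135,258), pale brush (368,255), dark brush (357,143), purple look-alike (418,268), beaker (407,160), bleach (369,202) and stain remover (135,150). In the caddy: blue bin (213,147), green stand (258,143), dish (218,183), tray (263,178). The cameras' reports differ by more than 1 cm, so I'll measure from the depth clouds.

```bash
cat > h.py <<'E'
from plant import *
import numpy as np,cv2
def cloud(c):
    v,u=np.mgrid[:384,:512];z=c["z_map"]
    P=np.stack([(u-c["cx"])/c["fx"]*z,(v-c["cy"])/c["fy"]*z,z],-1)
    W=(P-c["t"])@c["R"]; W[z==0]=np.nan
    return W
def rect(P):
    (cx,cy),(w,h),a=cv2.minAreaRect((P[:,:2]*1000).astype(np.float32))
    if w<h: w,h,a=h,w,a+90
    return f"c=({cx:.0f},{cy:.0f}) {w:.0f}x{h:.0f} yaw={(a+90)%180-90:.0f}"
E
python3 - <<'E'
from h import *
Q={"soap":(.335,.29),"laundry_brush":(.335,-.285),"stain_remover":(.6,.275),"beaker":(.563,-.4),"bleach":(.46,-.27),"shoe_brush":(.611,-.266)}
for n in("top","scene"):
    c=read_camera(n);W=cloud(c)
    f=lambda x,y,r=.02:np.nanmedian(W[...,2][np.hypot(W[...,0]-x,W[...,1]-y)<r])
    print(n,"table z",[round(float(f(*p)),4) for p in((.4,.15),(.4,-.2),(.68,.2),(.5,-.15),(.5,.25))])
    for q,(x,y) in Q.items():
        m=(np.hypot(W[...,0]-x,W[...,1]-y)<.07)&(W[...,2]>.012)
        P=W[m]; h=np.percentile(P[:,2],97); T=P[P[:,2]>h-.008]
        print(q,m.sum(),"top",round(float(h),3),"all",rect(P),"| topface",rect(T),T[:,:2].mean(0).round(3))
    # caddy
    m=(abs(W[...,0]-.57)<.16)&(abs(W[...,1]-.03)<.18)&(W[...,2]>.033)&(W[...,2]<.046)
    print("caddy rim",rect(W[m]))
    m=(abs(W[...,0]-.57)<.16)&(abs(W[...,1]-.03)<.2)&(W[...,2]>.06)&(W[...,2]<.09)
    print("grips",[(W[m&(W[...,1]*s>.03*s)].mean(0).round(3),(m&(W[...,1]*s>.03*s)).sum()) for s in(1,-1)])
    hsv=cv2.cvtColor(c["pixels"],cv2.COLOR_RGB2HSV)
    near=(abs(W[...,0]-.57)<.12)&(abs(W[...,1]-.03)<.13)
    for k,lo,hi in(("blue",100,130),("green",50,85),("wood",3,15)):
        mm=near&(hsv[...,0]>lo)&(hsv[...,0]<hi)&(hsv[...,1]>100)&(W[...,2]<.075)
        P=W[mm];print(k,len(P),rect(P),np.nanmedian(P,0).round(3),np.percentile(P[:,2],[3,97]).round(3))
E
```

```text
top table z [0.0001, -0.0004, -0.0001, 0.0001, -0.0001]
soap 556 top 0.032 all c=(333,295) 72x46 yaw=72 | topface c=(334,296) 71x44 yaw=71 [0.334 0.295]
laundry_brush 541 top 0.048 all c=(332,-290) 78x41 yaw=-53 | topface c=(332,-290) 77x39 yaw=-52 [ 0.332 -0.289]
stain_remover 672 top 0.143 all c=(597,273) 52x42 yaw=-29 | topface c=(599,278) 32x31 yaw=-62 [0.599 0.276]
beaker 441 top 0.071 all c=(564,-394) 52x52 yaw=-85 | topface c=(564,-394) 52x52 yaw=-89 [ 0.565 -0.397]
bleach 612 top 0.143 all c=(462,-279) 51x43 yaw=-2 | topface c=(461,-283) 31x30 yaw=-2 [ 0.461 -0.283]
shoe_brush 490 top 0.048 all c=(614,-274) 77x40 yaw=-70 | topface c=(613,-274) 76x39 yaw=-69 [ 0.613 -0.274]
caddy rim c=(573,30) 238x191 yaw=-84
grips [(array([0.575, 0.127, 0.067]), np.int64(237)), (array([ 0.583, -0.086,  0.07 ]), np.int64(157))]
blue 1603 c=(611,90) 110x89 yaw=-84 [0.614 0.094 0.01 ] [0.006 0.06 ]
green 1247 c=(621,-22) 106x82 yaw=-84 [ 0.621 -0.021  0.011] [0.008 0.026]
wood 1497 c=(551,27) 237x130 yaw=-84 [ 0.538 -0.031  0.01 ] [0.006 0.072]
scene table z [0.0012, 0.0013, nan, 0.0011, 0.0013
[... 269 characters left out ...]
 topface c=(601,280) 32x30 yaw=3 [0.602 0.281]
beaker 259 top 0.072 all c=(562,-394) 59x52 yaw=49 | topface c=(563,-394) 54x52 yaw=58 [ 0.563 -0.394]
bleach 460 top 0.144 all c=(468,-276) 51x46 yaw=-46 | topface c=(464,-281) 32x29 yaw=-60 [ 0.464 -0.28 ]
shoe_brush 273 top 0.05 all c=(613,-273) 78x47 yaw=-70 | topface c=(614,-273) 78x40 yaw=-70 [ 0.615 -0.271]
caddy rim c=(572,31) 243x195 yaw=-84
grips [(array([0.588, 0.121, 0.066]), np.int64(169)), (array([ 0.587, -0.083,  0.069]), np.int64(83))]
blue 774 c=(610,91) 113x87 yaw=-84 [0.595 0.069 0.041] [0.008 0.061]
green 62 c=(619,-20) 65x61 yaw=-85 [ 0.621 -0.018  0.012] [0.009 0.027]
wood 116 c=(537,-20) 87x79 yaw=-86 [ 0.519 -0.031  0.01 ] [0.006 0.03 ]
  return np.nanmean(a, axis, out=out, keepdims=keepdims)
```

```bash
cat >> h.py <<'E'
from scipy.spatial.transform import Rotation as Ro
def go(p,yawy=None):
    s=observe();R=Ro.from_quat(s["tcp_rot"]).as_matrix()
    d=R.T@(np.array(p)-s["ee_pos"])/.02
    y=np.degrees(np.arctan2(R[1,1],R[0,1]))
    print("t",round(s["t"],1),"tcp",s["ee_pos"].round(4),"yawy",y.round(2),"tilt",np.degrees(np.arccos(-R[2,2])).round(2),"units",d.round(2),"w",s["gripper_width"].round(4),"F",s["contact_force"].round(1))
    if yawy is not None:
        e=(yawy-y+90)%180-90;print("turn units z",round(-np.radians(e)/.08,2))
E
python3 -m creep '[[[0,0,0],[0,0,-1]],[[0,0,0],[0,0,-1]],[[0,0,0],[0,0,-1]],[[0,0,0],[0,0,-1]],[[0,0,0],[0,0,-1]],[[0,0,0],[0,0,-1]],[[0,0,0],[0,0,-1]],[[0,0,0],[0,0,-1]],[[0,0,0],[0,0,-1]],[[0,0,0],[0,0,-1]]]' 1
python3 -c "
from h import *
import plant;print([ (k,v) for k,v in vars(plant).items() if 'offset' in k]); go([.36,-.1,.23],161)"
```

```text
t: 2.2
ee_pos: [0.1755, -0.5213, 0.2313]
tcp_rot: [-0.535, 0.845, -0.0, -0.0]
contact_force: [-0.2, -0.3, 0.5]
gripper_width: 0.0852
finger_force: 0.0
[('grasp_offset', 0.0187)]Traceback (most recent call last):
  File "<string>", line 3, in <module>
    import plant;print([ (k,v) for k,v in vars(plant).items() if 'offset' in k]); go([.36,-.1,.23],161)
                                                                                  ~~^^^^^^^^^^^^^^^^^^^
  File "h.py", line 17, in go
    print("t",round(s["t"],1),"tcp",s["ee_pos"].round(4),"yawy",y.round(2),"tilt",np.degrees(np.arccos(-R[2,2])).round(2),"units",d.round(2),"w",s["gripper_width"].round(4),"F",s["contact_force"].round(1))
                                                                                                                                                 ^^^^^^^^^^^^^^^^^^^^^^^^
AttributeError: 'float' object has no attribute 'round'
```

```bash
sed -i 's/s\["gripper_width"\].round(4)/round(float(s["gripper_width"]),4)/' h.py
python3 -m creep '[[[0,0,0],[0,0,-1]],[[0,0,0],[0,0,-0.4]],[[-1,-0.1,0],[0,0,0]],[[-1,-0.1,0],[0,0,0]],[[-1,-0.1,0],[0,0,0]],[[-1,-0.1,0],[0,0,0]],[[-1,-0.1,0],[0,0,0]],[[-1,-0.1,0],[0,0,0]],[[-1,-0.1,0],[0,0,0]],[[-1,-0.1,0],[0,0,0]]]' >/dev/null
python3 -m creep '[[[-1,-0.1,0],[0,0,0]],[[-1,-0.1,0],[0,0,0]],[[-1,-0.1,0],[0,0,0]],[[-1,-0.1,0],[0,0,0]],[[-1,-0.1,0],[0,0,0]],[[-1,-0.1,0],[0,0,0]],[[-1,-0.1,0],[0,0,0]],[[-1,-0.1,0],[0,0,0]],[[-1,-0.1,0],[0,0,0]],[[-1,-0.1,0],[0,0,0]]]' >/dev/null
python3 -c "
from h import *
go([.335,.2965,.1],161)"
```

```text
t 4.2 tcp [ 0.3278 -0.1922  0.2315] yawy 160.87 tilt 0.03 units [-23.2    7.67   6.57] w 0.0856 F [-0.8 -0.1  1. ]
turn units z -0.03
```

```bash

python3 -m creep '[[[-1,0.33,0],[0,0,0]],[[-1,0.33,0],[0,0,0]],[[-1,0.33,0],[0,0,0]],[[-1,0.33,0],[0,0,0]],[[-1,0.33,0],[0,0,0]],[[-1,0.33,0],[0,0,0]],[[-1,0.33,0],[0,0,0]],[[-1,0.33,0],[0,0,0]],[[-1,0.33,0],[0,0,0]],[[-1,0.33,0],[0,0,0]]]' >/dev/null
python3 -m creep '[[[-1,0.33,0.3],[0,0,0]],[[-1,0.33,0.3],[0,0,0]],[[-1,0.33,0.5],[0,0,0]],[[-1,0.33,0.5],[0,0,0]],[[-1,0.33,0.5],[0,0,0]],[[-1,0.33,0.5],[0,0,0]],[[-1,0.33,0.5],[0,0,0]],[[-1,0.33,0.5],[0,0,0]],[[-1,0.33,0.5],[0,0,0]],[[-1,0.33,0.5],[0,0,0]]]' >/dev/null
python3 -c "
from h import *
go([.335,.2965,.1],161)"
```

```text
t 6.2 tcp [0.3339 0.2292 0.1391] yawy 160.87 tilt 0.03 units [-3.2   1.05  1.95] w 0.0853 F [-0.4  0.1  0.1]
turn units z -0.03
```

```bash

python3 -m creep '[[[-0.8,0.26,0.5],[0,0,0]],[[-0.8,0.26,0.5],[0,0,0]],[[-0.8,0.26,0.5],[0,0,0]],[[-0.8,0.26,0.5],[0,0,0]],[[0,0,0.5],[0,0,0]],[[0,0,0.5],[0,0,0]],[[0,0,0.5],[0,0,0]],[[0,0,0],[0,0,0]],[[0,0,0],[0,0,0]],[[0,0,0],[0,0,0]]]' >/dev/null
python3 -c "
from h import *
go([.335,.2965,.006],161)"
```

```text
t 7.2 tcp [0.3356 0.2956 0.0699] yawy 160.85 tilt 0.07 units [-0.03  0.05  3.19] w 0.0854 F [0.2 0.3 0.5]
turn units z -0.03
```

Aligned. Descend and grip, then lift.

```bash

python3 -m creep '[[[0,0,0.5],[0,0,0]],[[0,0,0.5],[0,0,0]],[[0,0,0.5],[0,0,0]],[[0,0,0.5],[0,0,0]],[[0,0,0.4],[0,0,0]],[[0,0,0.4],[0,0,0]],[[0,0,0.4],[0,0,0]],[[0,0,0],[0,0,0]],[[0,0,0],[0,0,0]],[[0,0,0],[0,0,0]]]' 
python3 -m creep '[[[0,0,0],[0,0,0]],[[0,0,0],[0,0,0]],[[0,0,0],[0,0,0]],[[0,0,0],[0,0,0]],[[0,0,0],[0,0,0]],[[0,0,0],[0,0,0]],[[0,0,0],[0,0,0]],[[0,0,0],[0,0,0]],[[0,0,0],[0,0,0]],[[0,0,0],[0,0,0]]]' -1
python3 -c "
from h import *
go([.335,.2965,.13],186)"
```

```text
t: 8.2
ee_pos: [0.3356, 0.2959, 0.0056]
tcp_rot: [-0.58, 0.815, 0.0, 0.0]
contact_force: [-0.1, -0.3, -0.1]
gripper_width: 0.0853
finger_force: 0.0
t: 9.2
ee_pos: [0.3356, 0.2959, 0.0057]
tcp_rot: [-0.58, 0.815, 0.0, 0.0]
contact_force: [-1.7, -0.4, 4.0]
gripper_width: 0.0448
finger_force: 62.3
t 9.2 tcp [0.3356 0.2959 0.0057] yawy 160.88 tilt 0.05 units [-0.03  0.03 -6.21] w 0.0448 F [-1.7 -0.4  4. ]
turn units z -5.48
```

```bash

python3 -m creep '[[[0,0,-0.5],[0,0,0]],[[0,0,-1],[0,0,0]],[[0,0,-1],[0,0,-0.7]],[[0,0,-1],[0,0,-0.7]],[[0,0,-1],[0,0,-0.7]],[[0,0,-1],[0,0,-0.7]],[[0,0,-1],[0,0,-0.7]],[[0,0,-0.5],[0,0,-0.7]],[[0,0,0],[0,0,-0.7]],[[0,0,0],[0,0,-0.58]]]' 
python3 -m creep '[[[1,-0.7,0],[0,0,0]],[[1,-0.7,0],[0,0,0]],[[1,-0.7,0],[0,0,0]],[[1,-0.7,0],[0,0,0]],[[1,-0.7,0],[0,0,0]],[[1,-0.7,0],[0,0,0]],[[1,-0.7,0],[0,0,0]],[[1,-0.7,0],[0,0,0]],[[1,-0.7,0],[0,0,0]],[[1,-0.7,0],[0,0,0]]]' >/dev/null
python3 -m creep '[[[0.8,-0.6,0],[0,0,0]],[[0.8,-0.6,0],[0,0,0]],[[0,0,0],[0,0,0]],[[0,0,0],[0,0,0]],[[0,0,0],[0,0,0]],[[0,0,0],[0,0,0]],[[0,0,0],[0,0,0]],[[0,0,0],[0,0,0]],[[0,0,0],[0,0,0]],[[0,0,0],[0,0,0]]]' >/dev/null
python3 - <<'E'
from h import *
go([.5228,.0821,.02],186)
for n in("top","scene"):
    c=read_camera(n);W=cloud(c);hsv=cv2.cvtColor(c["pixels"],cv2.COLOR_RGB2HSV)
    m=(np.hypot(W[...,0]-.52,W[...,1]-.08)<.1)&(hsv[...,0]>18)&(hsv[...,0]<32)&(hsv[...,1]>120)&(W[...,2]>.05)
    P=W[m];print(len(P), rect(P) if len(P) else '',np.percentile(P[:,2],[2,98]).round(3) if len(P) else '')
    cv2.imwrite(f"pics/{n}1.png",cv2.resize(c["pixels"][110:270,150:320,::-1],None,fx=3,fy=3))
E
```

```text
t: 10.2
ee_pos: [0.3351, 0.2953, 0.1458]
tcp_rot: [0.744, -0.669, -0.0, -0.0]
contact_force: [-0.2, 0.0, -2.1]
gripper_width: 0.0448
finger_force: 61.6
t 12.2 tcp [0.5226 0.082  0.1453] yawy -174.01 tilt 0.0 units [-0.01 -0.01  6.27] w 0.045 F [ 0.2 -0.7 -0.8]
turn units z -0.0
123 c=(518,51) 46x19 yaw=-26 [0.16  0.171]
163 c=(518,98) 61x40 yaw=45 [0.154 0.173]
```

View pics/scene1.png

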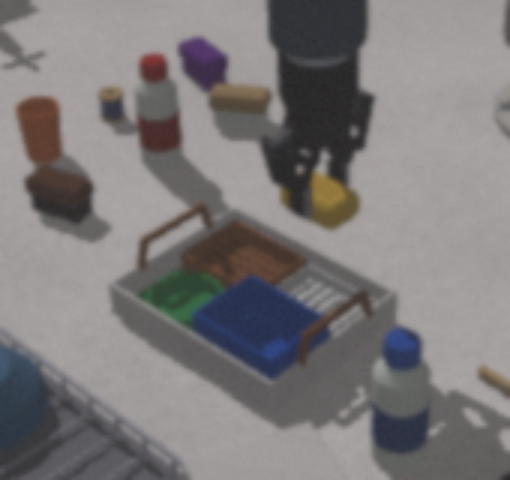

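The soap hangs level in the fingers (crop 320,200), in line with the dish. Lowering.

```bash

python3 -m creep '[[[0,0,0.8],[0,0,0]],[[0,0,0.8],[0,0,0]],[[0,0,0.8],[0,0,0]],[[0,0,0.8],[0,0,0]],[[0,0,0.8],[0,0,0]],[[0,0,0.8],[0,0,0]],[[0,0,0.4],[0,0,0]],[[0,0,0.2],[0,0,0]],[[0,0,0.2],[0,0,0]],[[0,0,0.2],[0,0,0]]]' 
python3 -m creep '[[[0,0,0.1],[0,0,0]],[[0,0,0.1],[0,0,0]],[[0,0,0.1],[0,0,0]],[[0,0,0.1],[0,0,0]],[[0,0,0],[0,0,0]],[[0,0,0],[0,0,0]],[[0,0,0],[0,0,0]],[[0,0,0],[0,0,0]],[[0,0,0],[0,0,0]],[[0,0,0],[0,0,0]]]'
```

```text
t: 13.3
ee_pos: [0.5232, 0.0821, 0.0297]
tcp_rot: [0.743, -0.669, 0.0, -0.001]
contact_force: [-0.2, 0.3, -0.9]
gripper_width: 0.0449
finger_force: 61.7
t: 14.3
ee_pos: [0.5226, 0.0819, 0.0213]
tcp_rot: [0.743, -0.669, 0.0, -0.0]
contact_force: [-0.5, 0.2, -0.9]
gripper_width: 0.0452
finger_force: 61.7
```

```bash

python3 -m creep '[[[0,0,0.05],[0,0,0]],[[0,0,0.05],[0,0,0]],[[0,0,0],[0,0,0]],[[0,0,0],[0,0,0]],[[0,0,0],[0,0,0]],[[0,0,0],[0,0,0]],[[0,0,0],[0,0,0]],[[0,0,0],[0,0,0]],[[0,0,0],[0,0,0]],[[0,0,0],[0,0,0]]]'
```

```text
t: 15.3
ee_pos: [0.5226, 0.0819, 0.0193]
tcp_rot: [0.743, -0.669, 0.0, 0.0]
contact_force: [0.2, 0.2, -1.8]
gripper_width: 0.0449
finger_force: 61.7
```

```bash

python3 -m creep '[[[0,0,0.05],[0,0,0]],[[0,0,0],[0,0,0]],[[0,0,0.05],[0,0,0]],[[0,0,0],[0,0,0]],[[0,0,0],[0,0,0]],[[0,0,0],[0,0,0]],[[0,0,0],[0,0,0]],[[0,0,0],[0,0,0]],[[0,0,0],[0,0,0]],[[0,0,0],[0,0,0]]]'
```

```text
t: 16.3
ee_pos: [0.5228, 0.0819, 0.0188]
tcp_rot: [0.743, -0.669, 0.0, -0.0]
contact_force: [-5.8, 0.2, 12.2]
gripper_width: 0.045
finger_force: 63.3
```

```bash

python3 -m creep '[[[0,0,0],[0,0,0]],[[0,0,0],[0,0,0]],[[0,0,0],[0,0,0]],[[0,0,0],[0,0,0]],[[0,0,0],[0,0,0]],[[0,0,0],[0,0,0]],[[0,0,-0.2],[0,0,0]],[[0,0,-0.5],[0,0,0]],[[0,0,-0.5],[0,0,0]],[[0,0,-0.5],[0,0,0]]]' 0.32
python3 -m creep '[[[0,0,-1],[0,0,0]],[[0,0,-1],[0,0,0]],[[0,0,-1],[0,0,0]],[[0,0,-1],[0,0,-0.95]],[[0,0,-1],[0,0,-0.95]],[[0,0,-1],[0,0,-0.95]],[[0,0,-0.5],[0,0,-0.95]],[[0,0,0],[0,0,-0.95]],[[0,0,0],[0,0,-0.95]],[[0,0,0],[0,0,-0.95]]]' 
python3 -m creep '[[[0,0,0],[0,0,-0.1]],[[1,0,0],[0,0,0]],[[1,0,0],[0,0,0]],[[1,0,0],[0,0,0]],[[1,0,0],[0,0,0]],[[1,0,0],[0,0,0]],[[1,0,0],[0,0,0]],[[1,0,0],[0,0,0]],[[1,0,0],[0,0,0]],[[1,0,0],[0,0,0]]]' 1
python3 - <<'E'
from h import *
go([.333,-.288,.1],217)
c=read_camera("top");W=cloud(c)
m=(abs(W[...,0]-.523)<.045)&(abs(W[...,1]-.082)<.06)&(W[...,2]>.032)&(W[...,2]<.06)
hsv=cv2.cvtColor(c["pixels"],cv2.COLOR_RGB2HSV);m&=(hsv[...,0]>15)&(hsv[...,0]<35)&(hsv[...,1]>110)
P=W[m];print(len(P),rect(P) if len(P) else'',np.percentile(P[:,2],[2,50,98]).round(3))
cv2.imwrite("pics/top2.png",cv2.resize(c["pixels"][100:230,130:340,::-1],None,fx=3,fy=3))
E
```

```text
t: 17.3
ee_pos: [0.523, 0.082, 0.0527]
tcp_rot: [0.743, -0.669, 0.0, -0.0]
contact_force: [0.3, -0.3, -0.0]
gripper_width: 0.0561
finger_force: 0.0
t: 18.3
ee_pos: [0.5226, 0.0819, 0.1824]
tcp_rot: [0.894, -0.449, 0.0, -0.001]
contact_force: [-0.6, 0.2, 0.4]
gripper_width: 0.0563
finger_force: 0.0
t: 19.3
ee_pos: [0.6312, -0.0627, 0.1818]
tcp_rot: [0.894, -0.448, 0.0, -0.0]
contact_force: [-0.1, -0.3, -0.5]
gripper_width: 0.0854
finger_force: 0.0
t 19.3 tcp [ 0.6312 -0.0627  0.1818] yawy -143.19 tilt 0.03 units [ 0.08 18.69  4.09] w 0.0854 F [-0.1 -0.3 -0.5]
turn units z -0.04
160 c=(524,66) 42x41 yaw=7 [0.035 0.042 0.046]
```

View pics/top2.png

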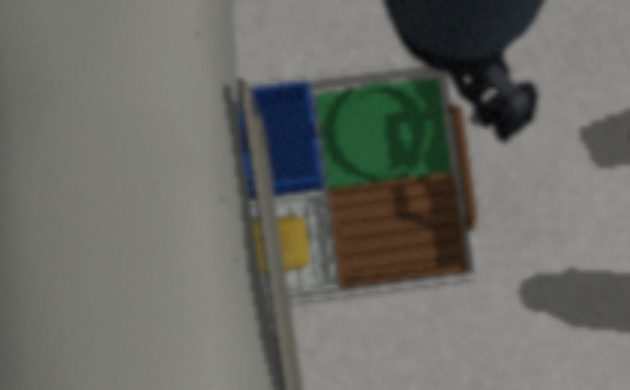

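The soap lies flat in the dish (280,242). On to the pale brush.

```bash

python3 -m creep '[[[0,1,0],[0,0,0]],[[0,1,0],[0,0,0]],[[0,1,0],[0,0,0]],[[0,1,0],[0,0,0]],[[0,1,0],[0,0,0]],[[0,1,0],[0,0,0]],[[0,1,0],[0,0,0]],[[0,1,0],[0,0,0]],[[0,1,0],[0,0,0]],[[0,1,0],[0,0,0]]]' >/dev/null
python3 -m creep '[[[0,1,0],[0,0,0]],[[0,1,0],[0,0,0]],[[0,1,0],[0,0,0]],[[0,1,0],[0,0,0]],[[0,1,0],[0,0,0]],[[0,1,0],[0,0,0]],[[0,1,0.5],[0,0,0]],[[0,1,1],[0,0,0]],[[0,0.7,1],[0,0,0]],[[0,0,1],[0,0,0]]]' >/dev/null
python3 -m creep '[[[0,0,0.5],[0,0,0]],[[0,0,0],[0,0,0]],[[0,0,0],[0,0,0]],[[0,0,0],[0,0,0]],[[0,0,0],[0,0,0]],[[0,0,0],[0,0,0]],[[0,0,0],[0,0,0]],[[0,0,0],[0,0,0]],[[0,0,0],[0,0,0]],[[0,0,0],[0,0,0]]]' >/dev/null
python3 -c "
from h import *
go([.3325,-.288,.014],217)"
```

```text
t 22.4 tcp [ 0.3317 -0.2867  0.1013] yawy -143.08 tilt 0.01 units [0.08 0.01 4.36] w 0.0855 F [ 0.2 -0.2  0.6]
turn units z -0.02
```

```bash

python3 -m creep '[[[0.08,0,0.5],[0,0,0]],[[0,0,0.5],[0,0,0]],[[0,0,0.5],[0,0,0]],[[0,0,0.5],[0,0,0]],[[0,0,0.5],[0,0,0]],[[0,0,0.5],[0,0,0]],[[0,0,0.5],[0,0,0]],[[0,0,0.5],[0,0,0]],[[0,0,0.36],[0,0,0]],[[0,0,0],[0,0,0]]]' 
python3 -m creep '[[[0,0,0],[0,0,0]],[[0,0,0],[0,0,0]],[[0,0,0],[0,0,0]],[[0,0,0],[0,0,0]],[[0,0,0],[0,0,0]],[[0,0,0],[0,0,0]],[[0,0,0],[0,0,0]],[[0,0,0],[0,0,0]],[[0,0,0],[0,0,0]],[[0,0,0],[0,0,0]]]' -1
python3 -c "
from h import *
go([.335,-.288,.16],186)"
```

```text
t: 23.35
ee_pos: [0.332, -0.2876, 0.013]
tcp_rot: [0.895, -0.447, -0.001, 0.0]
contact_force: [-1.2, 0.8, -0.5]
gripper_width: 0.0857
finger_force: 0.0
t: 24.35
ee_pos: [0.3332, -0.2883, 0.0147]
tcp_rot: [0.895, -0.447, 0.001, 0.0]
contact_force: [-0.3, 1.1, 6.5]
gripper_width: 0.0392
finger_force: 61.3
t 24.4 tcp [ 0.3332 -0.2883  0.0147] yawy -143.06 tilt 0.08 units [ 0.05 -0.08 -7.26] w 0.0392 F [-0.3  1.1  6.5]
turn units z 6.75
```

```bash

python3 -m creep '[[[0,0,-0.5],[0,0,0]],[[0,0,-0.5],[0,0,0]],[[0,0,-1],[0,0,0.85]],[[0,0,-1],[0,0,0.85]],[[0,0,-1],[0,0,0.85]],[[0,0,-1],[0,0,0.85]],[[0,0,-1],[0,0,0.85]],[[0,0,-1],[0,0,0.85]],[[0,0,0],[0,0,0.85]],[[0,0,0],[0,0,0.8]]]' 
python3 -m creep '[[[-1,-1,0],[0,0,0]],[[-1,-1,0],[0,0,0]],[[-1,-1,0],[0,0,0]],[[-1,-1,0],[0,0,0]],[[-1,-1,0],[0,0,0]],[[-1,-1,0],[0,0,0]],[[-1,-1,0],[0,0,0]],[[-1,-1,0],[0,0,0]],[[-1,-1,0],[0,0,0]],[[-1,-1,0],[0,0,0]]]' >/dev/null
python3 -m creep '[[[-0.9,-0.7,0],[0,0,0]],[[-0.9,-0.7,0],[0,0,0]],[[0,0,0],[0,0,0]],[[0,0,0],[0,0,0]],[[0,0,0],[0,0,0]],[[0,0,0],[0,0,0]],[[0,0,0],[0,0,0]],[[0,0,0],[0,0,0]],[[0,0,0],[0,0,0]],[[0,0,0],[0,0,0]]]' 
python3 - <<'E'
from h import *
go([.5346,-.0303,.024],186)
E
```

```text
t: 25.35
ee_pos: [0.3329, -0.2879, 0.1554]
tcp_rot: [0.742, -0.67, 0.001, -0.0]
contact_force: [-0.9, 0.1, -1.3]
gripper_width: 0.039
finger_force: 60.6
t: 27.35
ee_pos: [0.5348, -0.0296, 0.1541]
tcp_rot: [0.743, -0.669, -0.0, 0.0]
contact_force: [0.4, 0.1, -1.7]
gripper_width: 0.0394
finger_force: 60.7
t 27.4 tcp [ 0.5348 -0.0296  0.1541] yawy -174.03 tilt 0.0 units [0.03 0.01 6.5 ] w 0.0394 F [ 0.4  0.1 -1.7]
turn units z -0.01
```

```bash

python3 -m creep '[[[0.03,0,0.8],[0,0,0]],[[0,0,0.8],[0,0,0]],[[0,0,0.8],[0,0,0]],[[0,0,0.8],[0,0,0]],[[0,0,0.8],[0,0,0]],[[0,0,0.8],[0,0,0]],[[0,0,0.6],[0,0,0]],[[0,0,0.4],[0,0,0]],[[0,0,0.3],[0,0,0]],[[0,0,0.15],[0,0,0]]]' 
python3 -m creep '[[[0,0,0.05],[0,0,0]],[[0,0,0.05],[0,0,0]],[[0,0,0.05],[0,0,0]],[[0,0,0],[0,0,0]],[[0,0,0],[0,0,0]],[[0,0,0],[0,0,0]],[[0,0,0],[0,0,0]],[[0,0,0],[0,0,0]],[[0,0,0],[0,0,0]],[[0,0,0],[0,0,0]]]'
```

```text
t: 28.35
ee_pos: [0.535, -0.0301, 0.0288]
tcp_rot: [0.743, -0.669, 0.0, 0.0]
contact_force: [0.9, -0.3, -0.5]
gripper_width: 0.0394
finger_force: 60.7
t: 29.35
ee_pos: [0.5349, -0.0301, 0.0261]
tcp_rot: [0.743, -0.669, 0.0, 0.0]
contact_force: [0.2, 0.0, -1.3]
gripper_width: 0.0393
finger_force: 60.7
```

```bash

python3 -m creep '[[[0,0,0.05],[0,0,0]],[[0,0,0],[0,0,0]],[[0,0,0.05],[0,0,0]],[[0,0,0],[0,0,0]],[[0,0,0],[0,0,0]],[[0,0,0],[0,0,0]],[[0,0,0],[0,0,0]],[[0,0,0],[0,0,0]],[[0,0,0],[0,0,0]],[[0,0,0],[0,0,0]]]'
```

```text
t: 30.35
ee_pos: [0.5349, -0.0301, 0.0241]
tcp_rot: [0.743, -0.669, 0.0, -0.0]
contact_force: [-0.5, -0.1, -0.9]
gripper_width: 0.0393
finger_force: 60.7
```

```bash

python3 -m creep '[[[0,0,0.05],[0,0,0]],[[0,0,0],[0,0,0]],[[0,0,0],[0,0,0]],[[0,0,0],[0,0,0]],[[0,0,0],[0,0,0]],[[0,0,0],[0,0,0]],[[0,0,0],[0,0,0]],[[0,0,0],[0,0,0]],[[0,0,0],[0,0,0]],[[0,0,0],[0,0,0]]]'
```

```text
t: 31.35
ee_pos: [0.535, -0.0301, 0.0237]
tcp_rot: [0.743, -0.669, 0.0, -0.0]
contact_force: [-2.3, 0.9, 5.1]
gripper_width: 0.0393
finger_force: 61.4
```

```bash

python3 -m creep '[[[0,0,0],[0,0,0]],[[0,0,0],[0,0,0]],[[0,0,0],[0,0,0]],[[0,0,0],[0,0,0]],[[0,0,0],[0,0,0]],[[0,0,-0.2],[0,0,0]],[[0,0,-0.3],[0,0,0]],[[0,0,-0.5],[0,0,0]],[[0,0,-1],[0,0,0]],[[0,0,-1],[0,0,0]]]' 0.18
python3 -m creep '[[[0,0,-1],[0,0,0]],[[0,0,-1],[0,0,0]],[[0,0,-1],[0,0,0]],[[0,0,-1],[0,0,0]],[[0,0,-1],[0,0,0]],[[0,0,-1],[0,0,0]],[[-1,-0.33,-0.3],[0,0,0]],[[-1,-0.33,0],[0,0,0]],[[-1,-0.33,0],[0,0,0]],[[-1,-0.33,0],[0,0,0]]]' 1
python3 -m creep '[[[-1,-0.33,0],[0,0,0]],[[-1,-0.33,0],[0,0,0]],[[-1,-0.33,0],[0,0,0]],[[-1,-0.33,0],[0,0,0]],[[-1,-0.33,0],[0,0,0]],[[-1,-0.33,0],[0,0,0]],[[-1,-0.33,0],[0,0,0]],[[-1,-0.33,0],[0,0,0]],[[-1,-0.33,0],[0,0,0]],[[-1,-0.33,0],[0,0,0]]]' 
python3 - <<'E'
from h import *
go([.6,.278,.077],186)
for n in("top","scene"):
    c=read_camera(n);W=cloud(c)
    m=(np.hypot(W[...,0]-.6,W[...,1]-.278)<.04)&(W[...,2]>.13)&(W[...,2]<.15)
    P=W[m];print(len(P),rect(P) if len(P)>5 else'')
    m=(abs(W[...,0]-.535)<.03)&(abs(W[...,1]+.03)<.05)&(W[...,2]>.045)&(W[...,2]<.065)
    P=W[m];print(len(P),rect(P) if len(P)>5 else'',np.percentile(P[:,2],[5,50,95]).round(3))
    if n=="scene":cv2.imwrite("pics/scene3.png",cv2.resize(c["pixels"][110:290,150:340,::-1],None,fx=3,fy=3))
E
```

```text
t: 32.35
ee_pos: [0.5349, -0.0302, 0.0845]
tcp_rot: [0.743, -0.669, 0.0, -0.0]
contact_force: [0.7, 0.7, 0.7]
gripper_width: 0.0503
finger_force: 0.0
t: 33.35
ee_pos: [0.553, 0.053, 0.2103]
tcp_rot: [0.743, -0.669, 0.0, -0.001]
contact_force: [0.5, -0.0, -0.1]
gripper_width: 0.0852
finger_force: 0.0
t: 34.35
ee_pos: [0.5979, 0.2597, 0.2089]
tcp_rot: [0.743, -0.669, -0.0, 0.0]
contact_force: [-0.4, -0.2, -0.6]
gripper_width: 0.0855
finger_force: 0.0
t 34.4 tcp [0.5979 0.2597 0.2089] yawy -174.01 tilt 0.01 units [-0.9 -0.2  6.6] w 0.0855 F [-0.4 -0.2 -0.6]
turn units z -0.0
188 c=(599,277) 32x32 yaw=-63
489 c=(535,-30) 78x40 yaw=-84 [0.049 0.054 0.057]
119 c=(600,280) 34x31 yaw=8
212 c=(536,-27) 77x41 yaw=-83 [0.047 0.054 0.058]
```

View pics/scene3.png

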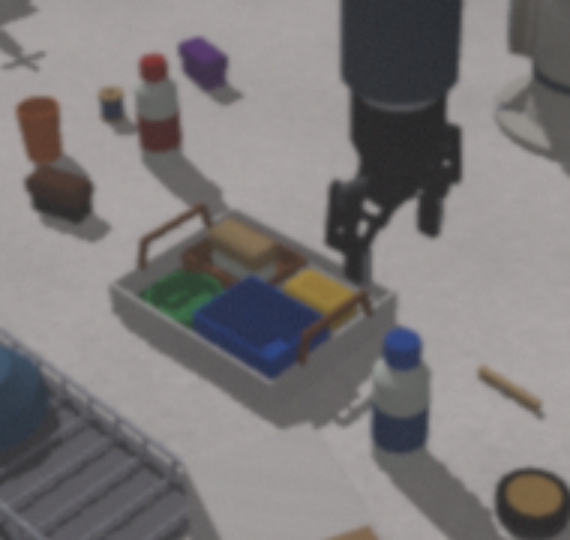

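The brush is in the tray (240,245) at the right height, and the soap is in the dish (320,292). Next is the bottle.

```bash

python3 -m creep '[[[-0.45,-0.1,0],[0,0,0]],[[-0.45,-0.1,0],[0,0,0]],[[0,0,0.5],[0,0,0]],[[0,0,0.5],[0,0,0]],[[0,0,0],[0,0,0]],[[0,0,0],[0,0,0]],[[0,0,0],[0,0,0]],[[0,0,0],[0,0,0]],[[0,0,0],[0,0,0]],[[0,0,0],[0,0,0]]]' >/dev/null
python3 -c "
from h import *
go([.6,.2785,.077],186)"
```

```text
t 35.5 tcp [0.5998 0.2763 0.1893] yawy -174.02 tilt 0.03 units [-0.11 -0.02  5.62] w 0.0855 F [-0.1 -0.3  0.2]
turn units z -0.0
```

```bash

python3 -m creep '[[[-0.1,0,0.5],[0,0,0]],[[0,0,0.5],[0,0,0]],[[0,0,0.6],[0,0,0]],[[0,0,0.6],[0,0,0]],[[0,0,0.7],[0,0,0]],[[0,0,0.7],[0,0,0]],[[0,0,0.7],[0,0,0]],[[0,0,0.6],[0,0,0]],[[0,0,0.4],[0,0,0]],[[0,0,0.25],[0,0,0]]]' 
python3 -m creep '[[[0,0,0],[0,0,0]],[[0,0,0],[0,0,0]],[[0,0,0],[0,0,0]],[[0,0,0],[0,0,0]],[[0,0,0],[0,0,0]],[[0,0,0],[0,0,0]],[[0,0,0],[0,0,0]],[[0,0,0],[0,0,0]],[[0,0,0],[0,0,0]],[[0,0,0],[0,0,0]]]' -1
python3 -c "
from h import *
go([.6104,.0913,.2])"
```

```text
t: 36.45
ee_pos: [0.5992, 0.2781, 0.077]
tcp_rot: [0.743, -0.669, -0.0, 0.001]
contact_force: [0.3, -0.8, -0.1]
gripper_width: 0.0856
finger_force: 0.0
t: 37.45
ee_pos: [0.6001, 0.2786, 0.0793]
tcp_rot: [0.743, -0.669, 0.0, -0.001]
contact_force: [-1.5, -0.7, 5.7]
gripper_width: 0.0498
finger_force: 63.2
t 37.5 tcp [0.6001 0.2786 0.0793] yawy -174.0 tilt 0.11 units [ 9.37  0.45 -6.04] w 0.0498 F [-1.5 -0.7  5.7]
```

```bash

python3 -m creep '[[[0,0,-0.3],[0,0,0]],[[0,0,-0.5],[0,0,0]],[[0,0,-0.8],[0,0,0]],[[0,0,-0.8],[0,0,0]],[[0,0,-0.8],[0,0,0]],[[0,0,-0.8],[0,0,0]],[[0,0,-0.8],[0,0,0]],[[0,0,-0.7],[0,0,0]],[[0.2,0,0],[0,0,0]],[[0.5,0,0],[0,0,0]]]' 
python3 -m creep '[[[0.9,0.1,0],[0,0,0]],[[0.9,0.1,0],[0,0,0]],[[0.9,0.1,0],[0,0,0]],[[0.9,0.1,0],[0,0,0]],[[0.9,0.05,0],[0,0,0]],[[0.9,0,0],[0,0,0]],[[0.9,0,0],[0,0,0]],[[0.9,0,0],[0,0,0]],[[0.9,0,0],[0,0,0]],[[0.5,0,0],[0,0,0]]]' 
python3 -m creep '[[[0,0,0],[0,0,0]],[[0,0,0],[0,0,0]],[[0,0,0],[0,0,0]],[[0,0,0],[0,0,0]],[[0,0,0],[0,0,0]],[[0,0,0],[0,0,0]],[[0,0,0],[0,0,0]],[[0,0,0],[0,0,0]],[[0,0,0],[0,0,0]],[[0,0,0],[0,0,0]]]' 
python3 - <<'E'
from h import *
go([.6104,.0913,.088],186)
c=read_camera("scene")
cv2.imwrite("pics/scene4.png",cv2.resize(c["pixels"][110:290,150:340,::-1],None,fx=3,fy=3))
E
```

```text
t: 38.45
ee_pos: [0.6006, 0.2645, 0.1873]
tcp_rot: [0.743, -0.669, -0.0, 0.0]
contact_force: [-0.1, -0.1, -3.8]
gripper_width: 0.0498
finger_force: 62.9
t: 39.45
ee_pos: [0.6102, 0.0905, 0.1881]
tcp_rot: [0.743, -0.67, 0.0, 0.0]
contact_force: [-0.3, 0.4, -3.2]
gripper_width: 0.0501
finger_force: 62.9
t: 40.45
ee_pos: [0.61, 0.0924, 0.1881]
tcp_rot: [0.743, -0.669, 0.0, -0.0]
contact_force: [-0.2, 0.1, -3.7]
gripper_width: 0.0498
finger_force: 62.9
t 40.5 tcp [0.61   0.0924 0.1881] yawy -174.02 tilt 0.0 units [ 0.06 -0.01  5.01] w 0.0498 F [-0.2  0.1 -3.7]
turn units z -0.0
```

View pics/scene4.png

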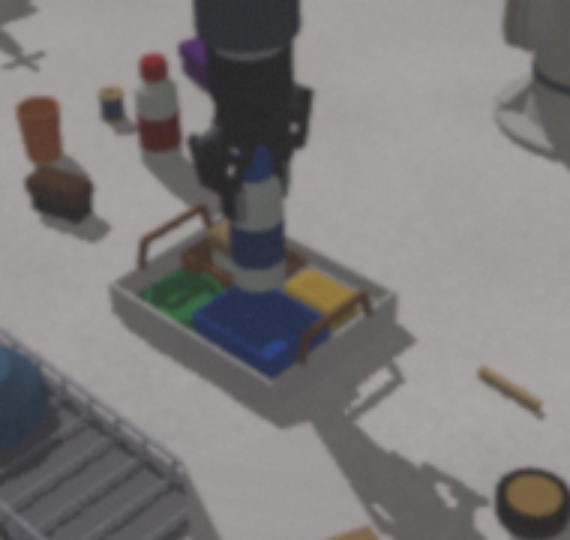

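The bottle hangs upright (258,230) above the bin. Lowering.

```bash

python3 -m creep '[[[0,0,0.5],[0,0,0]],[[0,0,0.6],[0,0,0]],[[0,0,0.6],[0,0,0]],[[0,0,0.6],[0,0,0]],[[0,0,0.6],[0,0,0]],[[0,0,0.6],[0,0,0]],[[0,0,0.5],[0,0,0]],[[0,0,0.4],[0,0,0]],[[0,0,0.3],[0,0,0]],[[0,0,0.15],[0,0,0]]]' 
python3 -m creep '[[[0,0,0.05],[0,0,0]],[[0,0,0],[0,0,0]],[[0,0,0],[0,0,0]],[[0,0,0],[0,0,0]],[[0,0,0],[0,0,0]],[[0,0,0],[0,0,0]],[[0,0,0],[0,0,0]],[[0,0,0],[0,0,0]],[[0,0,0],[0,0,0]],[[0,0,0],[0,0,0]]]' 
```

```text
t: 41.5
ee_pos: [0.6099, 0.0924, 0.0905]
tcp_rot: [0.743, -0.669, -0.0, 0.0]
contact_force: [-0.2, -1.0, -3.2]
gripper_width: 0.0499
finger_force: 63.0
t: 42.5
ee_pos: [0.6099, 0.0924, 0.09]
tcp_rot: [0.743, -0.669, -0.0, 0.0]
contact_force: [0.5, 0.2, -3.8]
gripper_width: 0.0501
finger_force: 63.0
```

```bash

python3 -m creep '[[[0,0,0.05],[0,0,0]],[[0,0,0],[0,0,0]],[[0,0,0],[0,0,0]],[[0,0,0],[0,0,0]],[[0,0,0],[0,0,0]],[[0,0,0],[0,0,0]],[[0,0,0],[0,0,0]],[[0,0,0],[0,0,0]],[[0,0,0],[0,0,0]],[[0,0,0],[0,0,0]]]' 
```

```text
t: 43.5
ee_pos: [0.61, 0.0924, 0.0891]
tcp_rot: [0.743, -0.669, 0.0, 0.0]
contact_force: [0.3, 0.5, -3.0]
gripper_width: 0.0498
finger_force: 63.0
```

```bash

python3 -m creep '[[[0,0,0.05],[0,0,0]],[[0,0,0],[0,0,0]],[[0,0,0],[0,0,0]],[[0,0,0],[0,0,0]],[[0,0,0],[0,0,0]],[[0,0,0],[0,0,0]],[[0,0,0],[0,0,0]],[[0,0,0],[0,0,0]],[[0,0,0],[0,0,0]],[[0,0,0],[0,0,0]]]' 
```

```text
t: 44.5
ee_pos: [0.6101, 0.0924, 0.0884]
tcp_rot: [0.743, -0.669, 0.0, -0.0]
contact_force: [-0.9, -0.3, 2.6]
gripper_width: 0.05
finger_force: 63.4
```

```bash

python3 -m creep '[[[0,0,0],[0,0,0]],[[0,0,0],[0,0,0]],[[0,0,0],[0,0,0]],[[0,0,0],[0,0,0]],[[0,0,0],[0,0,0]],[[0,0,0],[0,0,0]],[[0,0,-0.3],[0,0,0]],[[0,0,-0.5],[0,0,0]],[[0,0,-0.5],[0,0,0]],[[0,0,-0.8],[0,0,0]]]' 0.6
python3 -m creep '[[[0,0,-0.8],[0,0,0]],[[0,0,-0.8],[0,0,0]],[[0,0,-1],[0,0,0]],[[0,0,-1],[0,0,0]],[[0,0,-1],[0,0,0]],[[1,0.2,0],[0,0,0]],[[1,0.2,0],[0,0,0]],[[1,0.2,0],[0,0,0]],[[1,0.2,0],[0,0,0]],[[1,0.2,0],[0,0,0]]]' 
python3 -m creep '[[[1,0.2,0],[0,0,0]],[[1,0.2,0],[0,0,0]],[[1,0.2,0],[0,0,0]],[[1,0.2,0],[0,0,0]],[[1,0.2,0],[0,0,0]],[[1,0.2,0],[0,0,0]],[[1,0.2,0],[0,0,0]],[[1,0.2,0],[0,0,0]],[[1,0.2,0],[0,0,0]],[[1,0.2,0],[0,0,0]]]' 1
python3 - <<'E'
from h import *
go([.5635,-.394,.1],186)
for n in("top","scene"):
    c=read_camera(n);W=cloud(c)
    m=(np.hypot(W[...,0]-.61,W[...,1]-.092)<.035)&(W[...,2]>.13)&(W[...,2]<.17)
    P=W[m];print("bottle",len(P),rect(P) if len(P)>5 else'',np.percentile(P[:,2],[5,95]).round(3))
    m=(np.hypot(W[...,0]-.5635,W[...,1]+.394)<.045)&(W[...,2]>.055)&(W[...,2]<.08)
    P=W[m];print("beaker",len(P),rect(P) if len(P)>5 else'')
    if n=="scene":cv2.imwrite("pics/scene5.png",cv2.resize(c["pixels"][110:290,150:340,::-1],None,fx=3,fy=3))
E
```

```text
t: 45.5
ee_pos: [0.6098, 0.0924, 0.1309]
tcp_rot: [0.743, -0.669, -0.0, 0.0]
contact_force: [0.9, 0.1, 0.4]
gripper_width: 0.0682
finger_force: 0.0
t: 46.5
ee_pos: [0.6005, -0.01, 0.2234]
tcp_rot: [0.743, -0.669, 0.001, -0.001]
contact_force: [-0.0, 0.4, 0.6]
gripper_width: 0.0683
finger_force: 0.0
t: 47.5
ee_pos: [0.5815, -0.2131, 0.2234]
tcp_rot: [0.743, -0.669, 0.001, -0.0]
contact_force: [0.9, -0.3, 0.6]
gripper_width: 0.0854
finger_force: 0.0
t 47.5 tcp [ 0.5815 -0.2131  0.2234] yawy -174.02 tilt 0.08 units [8.9  1.85 6.17] w 0.0854 F [ 0.9 -0.3  0.6]
turn units z -0.0
bottle 191 c=(609,91) 32x31 yaw=-3 [0.138 0.153]
beaker 171 c=(564,-395) 53x52 yaw=-83
bottle 128 c=(610,93) 31x31 yaw=18 [0.132 0.153]
beaker 118 c=(562,-394) 59x52 yaw=56
```

View pics/scene5.png

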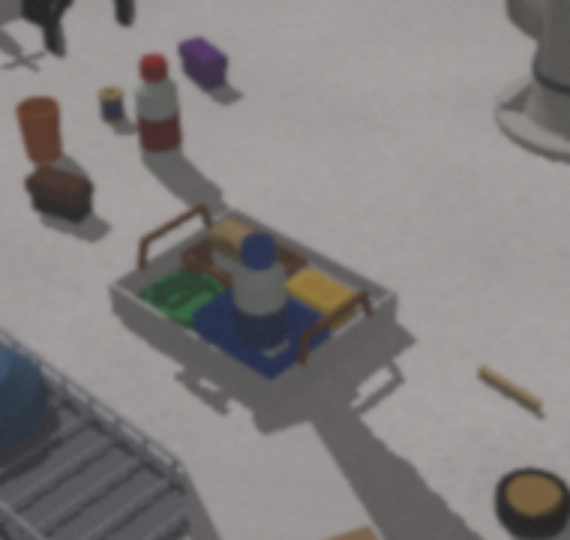

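The bottle stands upright in the bin (260,290), its cap at 0.152 m as expected. The beaker is last.

```bash

python3 -m creep '[[[1,0.2,0],[0,0,0]],[[1,0.2,0],[0,0,0]],[[1,0.2,0.4],[0,0,0]],[[1,0.2,0.5],[0,0,0]],[[1,0.2,0.5],[0,0,0]],[[1,0.2,0.5],[0,0,0]],[[1,0.2,0.5],[0,0,0]],[[1,0.2,0.5],[0,0,0]],[[0.85,0.2,0.5],[0,0,0]],[[0,0,1],[0,0,0]]]' >/dev/null
python3 -m creep '[[[0,0,1],[0,0,0]],[[0,0,0.5],[0,0,0]],[[0,0,0],[0,0,0]],[[0,0,0],[0,0,0]],[[0,0,0],[0,0,0]],[[0,0,0],[0,0,0]],[[0,0,0],[0,0,0]],[[0,0,0],[0,0,0]],[[0,0,0],[0,0,0]],[[0,0,0],[0,0,0]]]' >/dev/null
python3 -c "
from h import *
go([.5635,-.394,.02],186)"
```

```text
t 49.6 tcp [ 0.5642 -0.392   0.1041] yawy -174.02 tilt 0.0 units [0.1  0.04 4.2 ] w 0.0851 F [-0.6  0.5  0.6]
turn units z -0.0
```

```bash

python3 -m creep '[[[0.1,0.04,0.4],[0,0,0]],[[0,0,0.5],[0,0,0]],[[0,0,0.5],[0,0,0]],[[0,0,0.5],[0,0,0]],[[0,0,0.5],[0,0,0]],[[0,0,0.5],[0,0,0]],[[0,0,0.5],[0,0,0]],[[0,0,0.5],[0,0,0]],[[0,0,0.3],[0,0,0]],[[0,0,0],[0,0,0]]]' 
python3 -m creep '[[[0,0,0],[0,0,0]],[[0,0,0],[0,0,0]],[[0,0,0],[0,0,0]],[[0,0,0],[0,0,0]],[[0,0,0],[0,0,0]],[[0,0,0],[0,0,0]],[[0,0,0],[0,0,0]],[[0,0,0],[0,0,0]],[[0,0,0],[0,0,0]],[[0,0,0],[0,0,0]]]' -1
python3 -c "
from h import *
go([.6222,-.0211,.16])"
```

```text
t: 50.6
ee_pos: [0.563, -0.3938, 0.0188]
tcp_rot: [0.743, -0.669, -0.001, 0.0]
contact_force: [0.5, 0.1, -0.2]
gripper_width: 0.0852
finger_force: 0.0
t: 51.6
ee_pos: [0.5642, -0.3946, 0.0213]
tcp_rot: [0.743, -0.669, 0.001, -0.0]
contact_force: [-0.2, -0.1, 6.0]
gripper_width: 0.0511
finger_force: 61.9
t 51.6 tcp [ 0.5642 -0.3946  0.0213] yawy -174.0 tilt 0.12 units [-18.26  -4.85  -6.96] w 0.0511 F [-0.2 -0.1  6. ]
```

```bash

python3 -m creep '[[[0,0,-0.3],[0,0,0]],[[0,0,-0.5],[0,0,0]],[[0,0,-0.8],[0,0,0]],[[0,0,-0.8],[0,0,0]],[[0,0,-0.8],[0,0,0]],[[0,0,-0.8],[0,0,0]],[[0,0,-0.8],[0,0,0]],[[0,0,-0.8],[0,0,0]],[[0,0,-0.4],[0,0,0]],[[0,0,0],[0,0,0]]]' 
python3 -m creep '[[[-0.9,-0.24,0],[0,0,0]],[[-0.9,-0.24,0],[0,0,0]],[[-0.9,-0.24,0],[0,0,0]],[[-0.9,-0.24,0],[0,0,0]],[[-0.9,-0.24,0],[0,0,0]],[[-0.9,-0.24,0],[0,0,0]],[[-0.9,-0.24,0],[0,0,0]],[[-0.9,-0.24,0],[0,0,0]],[[-0.9,-0.24,0],[0,0,0]],[[-0.9,-0.24,0],[0,0,0]]]' >/dev/null
python3 -m creep '[[[-0.9,-0.24,0],[0,0,0]],[[-0.9,-0.24,0],[0,0,0]],[[-0.9,-0.24,0],[0,0,0]],[[-0.9,-0.24,0],[0,0,0]],[[-0.9,-0.24,0],[0,0,0]],[[-0.9,-0.24,0],[0,0,0]],[[-0.9,-0.24,0],[0,0,0]],[[-0.9,-0.24,0],[0,0,0]],[[-0.9,-0.24,0],[0,0,0]],[[-0.9,-0.24,0],[0,0,0]]]' >/dev/null
python3 -m creep '[[[-0.25,0,0],[0,0,0]],[[0,0,0],[0,0,0]],[[0,0,0],[0,0,0]],[[0,0,0],[0,0,0]],[[0,0,0],[0,0,0]],[[0,0,0],[0,0,0]],[[0,0,0],[0,0,0]],[[0,0,0],[0,0,0]],[[0,0,0],[0,0,0]],[[0,0,0],[0,0,0]]]'
python3 - <<'E'
from h import *
go([.6222,-.0211,.032],186)
c=read_camera("scene")
cv2.imwrite("pics/scene6.png",cv2.resize(c["pixels"][110:290,150:340,::-1],None,fx=3,fy=3))
E
```

```text
t: 52.6
ee_pos: [0.5642, -0.3944, 0.1416]
tcp_rot: [0.743, -0.669, 0.001, -0.0]
contact_force: [0.1, 0.6, 0.4]
gripper_width: 0.0513
finger_force: 62.1
t: 55.6
ee_pos: [0.621, -0.0211, 0.1401]
tcp_rot: [0.743, -0.669, -0.0, 0.0]
contact_force: [0.1, -0.2, -0.6]
gripper_width: 0.0514
finger_force: 62.1
t 55.6 tcp [ 0.621  -0.0211  0.1401] yawy -174.02 tilt 0.0 units [ 0.01 -0.06  5.4 ] w 0.0514 F [ 0.1 -0.2 -0.6]
turn units z -0.0
```

View pics/scene6.png

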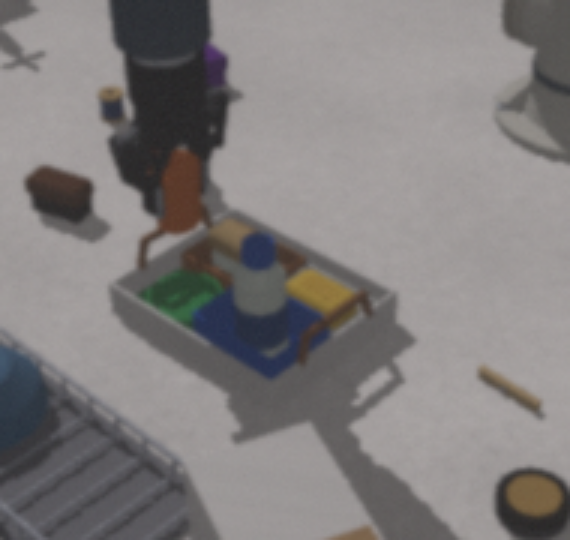

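The beaker is upright in the fingers (183,190). Lowering.

```bash

python3 -m creep '[[[0,-0.05,0.6],[0,0,0]],[[0,0,0.7],[0,0,0]],[[0,0,0.7],[0,0,0]],[[0,0,0.7],[0,0,0]],[[0,0,0.7],[0,0,0]],[[0,0,0.6],[0,0,0]],[[0,0,0.5],[0,0,0]],[[0,0,0.4],[0,0,0]],[[0,0,0.2],[0,0,0]],[[0,0,0.1],[0,0,0]]]' 
python3 -m creep '[[[0,0,0.05],[0,0,0]],[[0,0,0],[0,0,0]],[[0,0,0],[0,0,0]],[[0,0,0],[0,0,0]],[[0,0,0],[0,0,0]],[[0,0,0],[0,0,0]],[[0,0,0],[0,0,0]],[[0,0,0],[0,0,0]],[[0,0,0],[0,0,0]],[[0,0,0],[0,0,0]]]' 
```

```text
t: 56.65
ee_pos: [0.6221, -0.021, 0.0358]
tcp_rot: [0.743, -0.669, -0.0, 0.0]
contact_force: [-0.3, 0.4, -0.0]
gripper_width: 0.0513
finger_force: 62.1
t: 57.65
ee_pos: [0.6221, -0.021, 0.0351]
tcp_rot: [0.743, -0.669, 0.0, -0.0]
contact_force: [0.4, 0.1, -0.1]
gripper_width: 0.0515
finger_force: 62.1
```

```bash

python3 -m creep '[[[0,0,0.05],[0,0,0]],[[0,0,0],[0,0,0]],[[0,0,0],[0,0,0]],[[0,0,0],[0,0,0]],[[0,0,0],[0,0,0]],[[0,0,0],[0,0,0]],[[0,0,0],[0,0,0]],[[0,0,0],[0,0,0]],[[0,0,0],[0,0,0]],[[0,0,0],[0,0,0]]]' 
```

```text
t: 58.65
ee_pos: [0.622, -0.021, 0.0341]
tcp_rot: [0.743, -0.669, -0.0, -0.0]
contact_force: [-0.4, 0.1, -1.4]
gripper_width: 0.0512
finger_force: 62.1
```

```bash

python3 -m creep '[[[0,0,0.05],[0,0,0]],[[0,0,0],[0,0,0]],[[0,0,0],[0,0,0]],[[0,0,0],[0,0,0]],[[0,0,0],[0,0,0]],[[0,0,0.03],[0,0,0]],[[0,0,0],[0,0,0]],[[0,0,0],[0,0,0]],[[0,0,0],[0,0,0]],[[0,0,0],[0,0,0]]]' 
```

```text
t: 59.65
ee_pos: [0.622, -0.021, 0.0325]
tcp_rot: [0.743, -0.669, -0.0, 0.0]
contact_force: [0.3, 0.4, -1.3]
gripper_width: 0.0511
finger_force: 62.1
```

```bash

python3 -m creep '[[[0,0,0.04],[0,0,0]],[[0,0,0],[0,0,0]],[[0,0,0],[0,0,0]],[[0,0,0],[0,0,0]],[[0,0,0],[0,0,0]],[[0,0,0],[0,0,0]],[[0,0,0],[0,0,0]],[[0,0,0],[0,0,0]],[[0,0,0],[0,0,0]],[[0,0,0],[0,0,0]]]' 
```

```text
t: 60.65
ee_pos: [0.6221, -0.021, 0.0323]
tcp_rot: [0.743, -0.669, 0.0, -0.0]
contact_force: [-2.2, 0.4, 6.5]
gripper_width: 0.0511
finger_force: 62.1
```

```bash

python3 -m creep '[[[0,0,0],[0,0,0]],[[0,0,0],[0,0,0]],[[0,0,0],[0,0,0]],[[0,0,0],[0,0,0]],[[0,0,0],[0,0,0]],[[0,0,-0.1],[0,0,0]],[[0,0,-0.2],[0,0,0]],[[0,0,-0.2],[0,0,0]],[[0,0,0],[0,0,0]],[[0,0,0],[0,0,0]]]' 0.34
python3 -m creep '[[[0,0,0],[0,0,0]],[[0,0,0],[0,0,0]],[[0,0,0],[0,0,0]],[[0,0,-0.2],[0,0,0]],[[0,0,-0.4],[0,0,0]],[[0,0,-0.5],[0,0,0]],[[0,0,-0.5],[0,0,0]],[[0,0,-0.8],[0,0,0]],[[0,0,-1],[0,0,0]],[[0,0,-1],[0,0,0]]]' 0.55
python3 -m creep '[[[0,0,-1],[0,0,0]],[[0,0,-1],[0,0,0]],[[1,0,-1],[0,0,0]],[[1,0,0],[0,0,0]],[[1,0,0],[0,0,0]],[[1,0,0],[0,0,0]],[[1,0,0],[0,0,0]],[[1,0,0],[0,0,0]],[[0.5,0,0],[0,0,0]],[[0,0,0],[0,0,0]]]' 
python3 - <<'E'
from h import *
go([.6222,-.0211,.032],186)
for n in("top","scene"):
    c=read_camera(n);W=cloud(c)
    def q(k,x,y,lo,hi,r=.05):
        m=(np.hypot(W[...,0]-x,W[...,1]-y)<r)&(W[...,2]>lo)&(W[...,2]<hi)
        P=W[m];print(k,len(P),(rect(P),np.percentile(P[:,2],95).round(3)) if len(P)>5 else'')
    q("beaker",.622,-.021,.068,.1);q("bottle",.61,.092,.13,.17,.035);q("brush",.535,-.03,.045,.065,.045);q("bleach",.462,-.28,.13,.16);q("shoe",.613,-.274,.035,.06)
    cv2.imwrite(f"pics/{n}7.png",cv2.resize(c["pixels"][100:290,150:410,::-1],None,fx=3,fy=3))
E
```

```text
t: 61.65
ee_pos: [0.6222, -0.0209, 0.0419]
tcp_rot: [0.743, -0.669, 0.0, -0.0]
contact_force: [0.7, -0.0, -0.0]
gripper_width: 0.0572
finger_force: 0.0
t: 62.65
ee_pos: [0.6221, -0.021, 0.1314]
tcp_rot: [0.743, -0.669, 0.0, -0.0]
contact_force: [0.6, -0.0, 0.0]
gripper_width: 0.0659
finger_force: 0.0
t: 63.65
ee_pos: [0.6356, -0.1513, 0.1901]
tcp_rot: [0.742, -0.67, 0.0, -0.0]
contact_force: [-0.5, 0.1, 0.2]
gripper_width: 0.0657
finger_force: 0.0
t 63.6 tcp [ 0.6356 -0.1513  0.1901] yawy -174.11 tilt 0.03 units [-6.54  0.    7.91] w 0.0657 F [-0.5  0.1  0.2]
turn units z -0.02
beaker 0 
bottle 0 
brush 0 
bleach 187 ('c=(461,-283) 31x31 yaw=-5', np.float64(0.143))
shoe 473 ('c=(614,-274) 77x40 yaw=-70', np.float64(0.048))
beaker 143 ('c=(622,-21) 55x53 yaw=38', np.float64(0.084))
bottle 130 ('c=(610,94) 33x33 yaw=33', np.float64(0.153))
brush 111 ('c=(535,-27) 77x42 yaw=-85', np.float64(0.058))
bleach 61 ('c=(463,-281) 29x29 yaw=7', np.float64(0.145))
shoe 179 ('c=(616,-274) 78x43 yaw=-67', np.float64(0.049))
```

View pics/scene7.png

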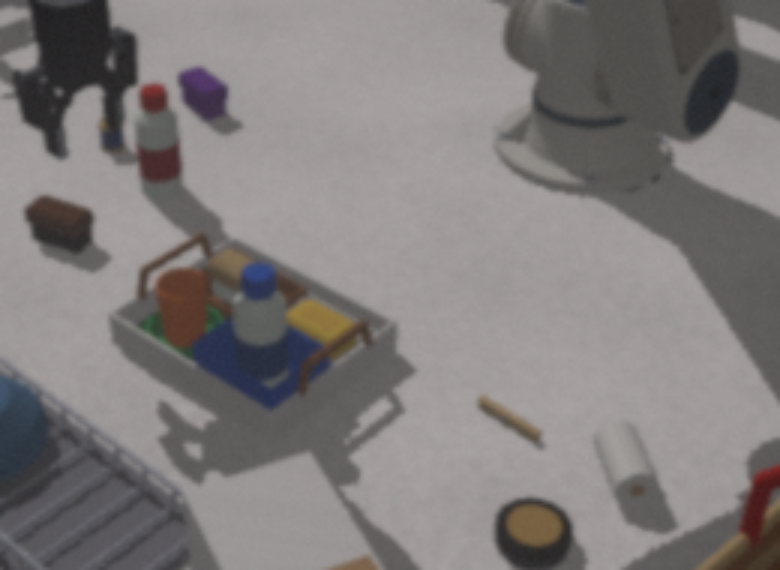

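View pics/top7.png

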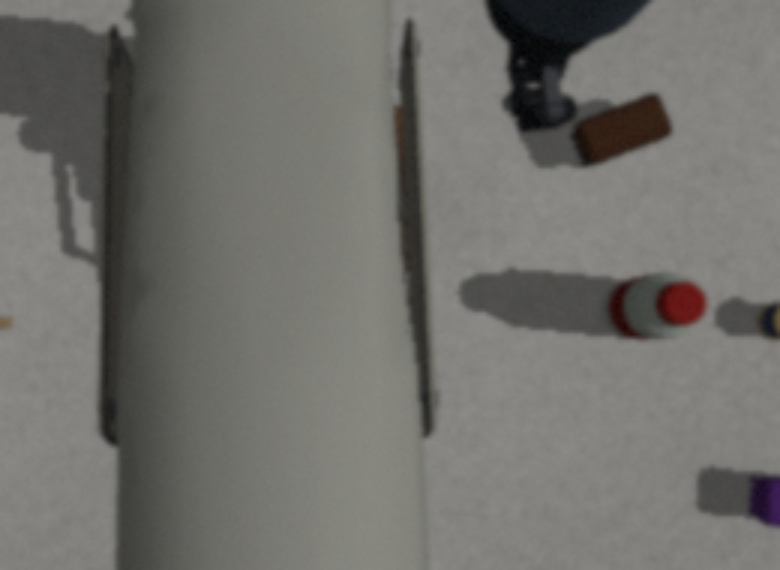

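The scene view shows the beaker upright in the ring (183,305), the bottle (260,320), brush (235,265) and soap (320,325) in place, and the shoe brush and bleach unmoved. In the top view the arm hides the caddy. The gripper is clear, so I'm handing in.

```bash
python3 -c "
from plant import *
print(finish_job())"
```

```text
the job is handed in; nothing more can be done
None
```

The caddy is packed in the order asked and handed in at about 64 s: soap on the dish, laundry brush in the tray, stain remover in the bin and beaker in the ring, with the shoe brush, bleach and purple look-alike left where they were.

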